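Open a safety-capped reagent bottle

TASK

Open the reagent bottle that has the blue safety cap: squeeze the cap's two yellow side tabs in and, keeping them squeezed, turn the cap anticlockwise (seen from above) until you feel it come to its stop, without crushing the cap, forcing it against its lock or wrenching the bottle. Then lift the cap straight off, leaving the bottle seated in its rack, and set the cap down gently, open side down, flat in the steel dish. Leave everything else on the bench where it is.

Things in the scene. Friction and masses are not known exactly. Their poses are not given: they have to be found in the camera images.
- cap: Blue quarter-turn (bayonet) safety cap, 48 mm across, 48 mm high, 85 g, a yellow tab on each side and two small stop lugs at its foot (59 mm across them). Origin: centre of its underside; z up its axis; the tabs are on its +y and -y sides. Found locked. With the tabs in it turns anticlockwise from above, by about a sixth of a turn, to a hard stop, where it lifts straight off. It stays on the neck if let go there.
- cap_grip (a point): Point on the cap's axis, 31 mm above its underside (17 mm below its flat top), level with the middle of the tabs' faces: the height to squeeze at. A sprung seal inside the cap pushes it up with 9 N, so turning takes up to about 0.3 N m; it rises up to 2.5 mm when it comes free.
- tab_left_pad (a point): Middle of the outer face of the yellow tab on the cap's +y side; face 20 mm wide, 23 mm high, 18 to 41 mm above the cap's underside. The cap measures 60 mm across both tabs at rest, 51 mm with both squeezed home.
- tab_right_pad (a point): The same on the cap's -y side. Each tab slides straight in by 4.5 mm against a spring (5 N at first, 14 N at the end), springs back when let go, and unlocks after 3 to 4 mm.
- tab_left: The yellow tab on the cap's +y side with its tongue, 8 mm wide, which reaches down from the face to the cap's underside and is held between two blocks on the bottle's collar until the tab is squeezed. Origin: at the cap's origin while the tab is out; it moves in with the tab.
- tab_right: The same on the cap's -y side.
- bottle: Square white plastic bottle, 84 x 84 mm, about 600 g, loose in a well of the rack with 2.5 mm to spare on each side: it shifts, and turns by up to about 3.5 degrees either way, before the well holds it. Origin: centre of its underside; z up. With the cap on, the cap's underside is 124 mm and its top 172 mm above this origin. Round collar 64 mm across, its blocks reach 132 mm up.
- neck (a point): Centre of the bottle's mouth, 162 mm above its underside; the neck is 42 mm across its two lugs. The cap's lugs come free of these only in the last 3 degrees before the hard stop. From where the cap is found the stop is 46 to 68 degrees away, plus the bottle's own slack in the well: the neck sits at a slightly different angle on each bottle and the locked cap has play.
- rack: Grey block with two square wells side by side along its y axis, 108 x 230 x 50 mm, fixed to the bench. Origin: centre of its underside. Wells 89 mm square, centres 60 mm to +y and -y of the origin, floor 6 mm above the bench. The bottle with the blue safety cap may be in either.
- dish: Round steel dish, 122 mm across the rim, 12 mm high, fixed. Origin: centre of its underside; its flat floor is 3 mm higher and 104 mm across.
- bottle_plain: Bystander: square white bottle of the same size with a plain white screw cap (top 146 mm up), in the rack's other well. Origin: centre of its underside.
- tip_box: Bystander: pink pipette tip box, 122 x 84 x 60 mm.
- well_plate: Bystander: white well plate, 128 x 86 x 14 mm.
- flask: Bystander: conical glass flask with a blue stopper, 84 mm across, 128 mm high.
- beaker: Bystander: glass beaker, 68 mm across, 90 mm high.
- tube_rack: Bystander: blue tube rack, 75 x 200 mm, tubes to 69 mm high.
- pipette_stand: Bystander: black charging stand with three pipettes, 75 x 240 mm, 233 mm high.
Things that resemble listed ones, but are neither listed nor needed, are in the scene too. Leave any orange, pink or turquoise look-alike of the dish alone.

How it is judged:
By the outcome, as a careful person would: the job done as asked, in the order asked, and still so for the second after the job is handed in, with the robot touching nothing.
It also fails if it takes over 70 s, if anything falls off the work surface, if the arm or the gripper's body presses on something with over 40 N, if the wrist force passes 120 N, or if a joint passes its speed limit or range.

ROBOT

A 6-joint arm with a two-finger parallel gripper is mounted at the origin on the work surface. World frame = base frame: x ahead of the robot, y to its left, z up, the work surface at z = 0. Lengths are in m, angles in rad, forces in N, time in s.
With the tool pointing down it reaches from about 0.225 to 0.875 m from the base axis. Payload 3.4 kg.
Tool frame: the origin (TCP) lies midway between the tips of the shut fingers; the grasp point (between the pads) lies 19 mm behind it; z points along the fingers, y is the direction in which the jaws open and shut (so a half turn about z gives the same grasp; the last joint's range is limited). The gripper opens to 85 mm and grips with 20 to 120 N. Pads are 22 mm wide; open, the fingers measure 114 mm over their backs; the gripper's body (76 mm by 85 mm) begins 54 mm behind the grasp point. The pads swing forward as they close: fully open they stand 13 mm farther back than shut.
Start: joints at [0.999, 0.276, 1.505, -0, 1.361, -0.121], TCP at [0.251, 0.518, 0.198] pointing down, gripper open.
Joint ranges: [-2.89, 2.89], [-0.75, 2.08], [0.22, 2.7], [-1.18, 4.32], [0.11, 2.71], [-2.7, 2.7]. Speed limits (rad/s): [2.57, 2.57, 3.14, 3.14, 3.14, 3.14].

INTERFACE

Orientations are given as a unit quaternion [w, x, y, z].
In Python, from rig import manip, optics, ticket gives the robot as it stands.
- The arm moves only by the shell command python3 -m pendant 'ROWS' [FORCE]. ROWS is JSON, a list of rows, each an object with "gripper": the finger opening in mm, from 0 to 85.4; "delta_pos": the shift along the tool's x, y, z in mm, a list of three; "spin": the turn about the tool's z in rad. A call has 1 to 20 rows; each row is the pose to reach, as a shift and turn from the pose commanded when the call began, along the tool's axes at that moment; what a row does not reach only later rows make up. A row lasts 1/10 s, in which the tool goes at most 50 mm and 8.59 degrees, less where a joint would pass 70% of its speed; a pose out of reach is approached as far as the arm can. A call with a gripper value outside its range is refused whole. The fingers move at their own pace and stop on an object; FORCE is the grip in N (left out, the last holds). Time passes only in rows, so rows that repeat a pose let the fingers close. It gives the time, the measured TCP pose, the force and the opening at its end, in the units of the state.
- manip.get_state(): the state, without advancing time (a new reading comes with each control period).
- optics.get_image(name): name is "scene" or "side" or "wrist"; returns the picture (400x640x3 uint8, blue, green, red); there is no depth.
- optics.camera_model(name): a dict with "fovy" (degrees; the focal length in pixels is half the picture's height over the tangent of half this angle, whatever the lens; pixels are square), "cx", "cy" (the principal point, pixels), "k1" (the pictures are not rectified: a ray, as slopes to the right and down, at radius r is drawn at 1 + k1 r^2 times it, then the intrinsics apply), "xyz" and "orientation" of the camera in the world. Camera axes: x right, y down, z forward; pixel columns grow to the right and rows downward; lengths in m; the calibration is good to about 2 mm. A picture is of the moment at which its call begins: read the wrist's pose just before it. camera_model takes no time and is no camera call; for the wrist camera it gives the pose at the moment of the call.
- ticket.sign_off(): hands the job in, once; it reports no verdict.
The state is a dict: "clock": time; "qpos": joint angles; "qd": joint speeds; "effort": joint torques, N m; "position": TCP position; "ee_rot": TCP orientation; "contact_force": force on the tool from outside, world axes, zero at the start; "moment": the same for the moment, N m; "width": finger opening in m.
Only numpy, scipy, OpenCV 4.12 (cv2) and the standard library are available. Lean on these libraries where they do the work, as an engineer would, in place of code of your own. Each camera call takes 0.05 s, during which the arm holds its last target.

## Working session

There is one attempt and no reset: what is moved stays moved. The work goes in short steps, Python scripts to look and compute and a shell command to move; the robot and the scene stay as the last step left them, time stands still between calls to the robot, and variables do not carry over. Pictures are saved under pics/ and viewed, and the job is handed in when it is done.

```bash
ls; mkdir -p pics
python3 - <<'E'
from rig import manip, optics
import cv2
print(manip.get_state())
for n in ["scene","side","wrist"]:
    print(n,optics.camera_model(n))
    cv2.imwrite(f"pics/{n}0.png",optics.get_image(n))
E
```

```text
pics
{'clock': 0.0, 'qpos': array([ 9.98960302e-01,  2.76646255e-01,  1.50614335e+00,  1.28070328e-05,
        1.36070894e+00, -1.21019693e-01]), 'qd': array([-1.17137911e-03,  1.34529754e-03, -1.49721193e-03,  1.36840274e-03,
       -8.59478531e-05, -1.73659352e-03]), 'effort': array([ 7.77232817e-04, -4.16778874e+01, -2.45799208e+01,  3.60557333e-04,
        1.10162873e-02, -3.34661408e-06]), 'position': array([0.25021351, 0.51704301, 0.19660648]), 'ee_rot': array([-3.29451179e-04,  2.23505427e-01,  9.74702219e-01, -8.94202499e-04]), 'contact_force': array([-0.47507671,  0.1757491 ,  0.21732667]), 'moment': array([0.00943176, 0.0376727 , 0.05320561]), 'width': 0.08523495486238003}
scene {'fovy': 43.05619645097428, 'cx': 320.1643286168499, 'cy': 199.90429869320445, 'k1': -0.05300653597252024, 'xyz': array([1.63685634, 0.09409432, 0.98128775]), 'orientation': array([-0.2940172 ,  0.59836777,  0.66709249, -0.33241165])}
side {'fovy': 46.62204487880265, 'cx': 326.4460440049154, 'cy': 195.15580092033665, 'k1': 0.006851836470530231, 'xyz': array([ 0.04440612, -1.254486  ,  1.13636557]), 'orientation': array([-0.4342273 ,  0.87910933, -0.1735859 ,  0.09209434])}
wrist {'fovy': 70.76207454173448, 'cx': 324.1810240002746, 'cy': 204.28492081082933, 'k1': -0.01022085626669556, 'xyz': array([0.18569434, 0.54804433, 0.37412705]), 'orientation': array([0.12114226, 0.83855987, 0.52592386, 0.07447142])}
```

View pics/scene0.png

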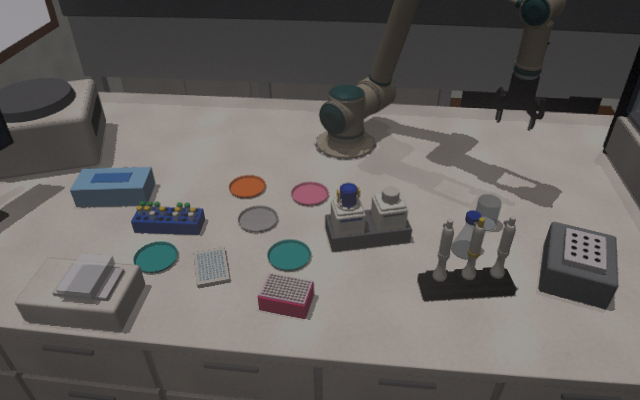

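View pics/side0.png

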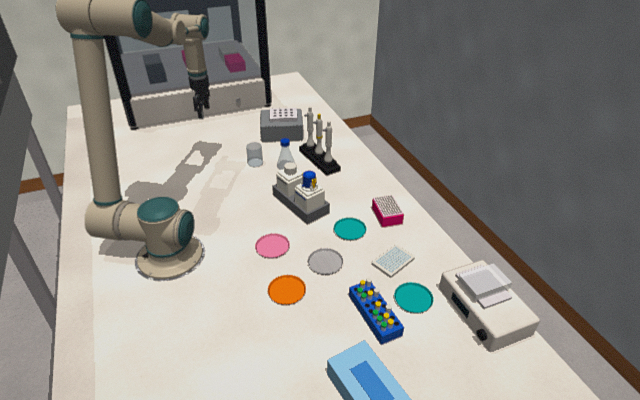

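View pics/wrist0.png

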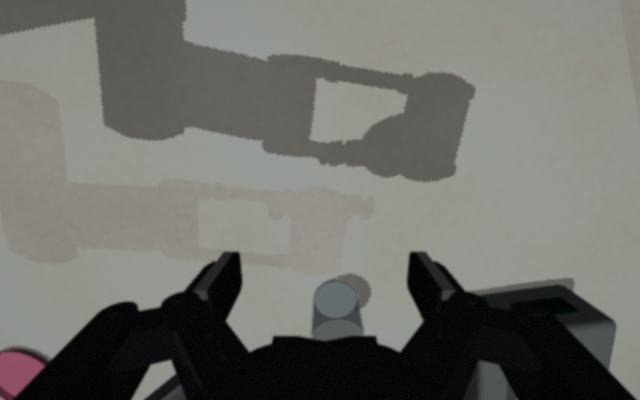

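Scene shows the capped bottle at (348,192), the plain bottle at (390,200), and a blue flask stopper at (473,217). The grey dish is at (258,219), with orange (248,187), pink (310,194) and turquoise (289,254 and 156,257) look-alikes. In the side view the cap is at (309,180) and the grey dish at (325,262). The cap with yellow tabs is the one meant. I'll confirm with enlarged crops and measure.

```bash
cat > h.py <<'E'
import numpy as np, cv2
from scipy.spatial.transform import Rotation as R
def rot(q): return R.from_quat([q[1],q[2],q[3],q[0]])
def K(m,h=400):
    f=h/2/np.tan(np.radians(m['fovy'])/2); return np.array([[f,0,m['cx']],[0,f,m['cy']],[0,0,1]]),np.array([m['k1'],0,0,0,0.])
def ray(m,uv):
    k,d=K(m); p=cv2.undistortPoints(np.array(uv,float).reshape(-1,1,2),k,d).reshape(-1,2)
    v=np.c_[p,np.ones(len(p))]; return rot(m['orientation']).apply(v)
def onz(m,uv,z):
    v=ray(m,uv); o=np.array(m['xyz']); return o+v*((z-o[2])/v[:,2])[:,None]
def tri(m1,u1,m2,u2):
    a=ray(m1,[u1])[0];b=ray(m2,[u2])[0];o1,o2=m1['xyz'],m2['xyz']
    s,*_=np.linalg.lstsq(np.c_[a,-b],o2-o1,rcond=None)
    p,q=o1+a*s[0],o2+b*s[1]; return (p+q)/2,np.linalg.norm(p-q)
def proj(m,P):
    k,d=K(m); r=rot(m['orientation']).inv(); P=np.atleast_2d(P)
    return cv2.projectPoints(r.apply(P-m['xyz']).reshape(-1,1,3),np.zeros(3),np.zeros(3),k,d)[0].reshape(-1,2)
E
python3 - <<'E'
from h import *
from rig import optics
ims={n:cv2.imread(f"pics/{n}0.png") for n in("scene","side")}
a=cv2.resize(ims['scene'][170:260,310:420],None,fx=6,fy=6,interpolation=cv2.INTER_CUBIC)
b=cv2.resize(ims['side'][155:235,260:345],None,fx=7,fy=7,interpolation=cv2.INTER_CUBIC)
cv2.imwrite('pics/c1.png',a);cv2.imwrite('pics/c2.png',b)
box={'scene':(225,200,292,240),'side':(300,243,350,280)}
for n,(x0,y0,x1,y1) in box.items():
    m=optics.camera_model(n); im=ims[n]
    # flat grey vs. warm bench: saturation mask
    hsv=cv2.cvtColor(im[y0:y1,x0:x1],cv2.COLOR_BGR2HSV); 
    print(n,hsv[0,0],hsv[(y1-y0)//2,(x1-x0)//2])
    hs=hsv.astype(int); bg=np.median(np.r_[hs[0],hs[-1]],0); mask=(np.abs(hs-bg)[...,1:].sum(2)>25).astype(np.uint8)
    mask=cv2.morphologyEx(mask,cv2.MORPH_OPEN,np.ones((3,3)))
    c=max(cv2.findContours(mask,0,1)[0],key=cv2.contourArea)
    e=cv2.fitEllipse(cv2.convexHull(c)); print(e,cv2.boundingRect(c))
    print('dish centre',onz(m,[(e[0][0]+x0,e[0][1]+y0)],0.010))
    h=cv2.convexHull(c).reshape(-1,2)+[x0,y0]; P=onz(m,h,0.012); print(cv2.minEnclosingCircle(P[:,:2].astype(np.float32)))
E
```

```text
scene [ 11  23 155] [175  13 118]
((32.90243148803711, 19.1688289642334), (28.258066177368164, 41.42951583862305), 85.70695495605469) (13, 5, 41, 29)
dish centre [[ 0.48553172 -0.22890765  0.01      ]]
((0.4853843152523041, -0.2289467304944992), 0.06728985160589218)
side [ 19  22 225] [ 19  12 174]
((24.837907791137695, 18.426645278930664), (27.960424423217773, 35.85972213745117), 89.99650573730469) (7, 5, 36, 28)
dish centre [[ 0.47853723 -0.23303198  0.01      ]]
((0.4796190559864044, -0.23333217203617096), 0.06523673981428146)
```

View pics/c1.png

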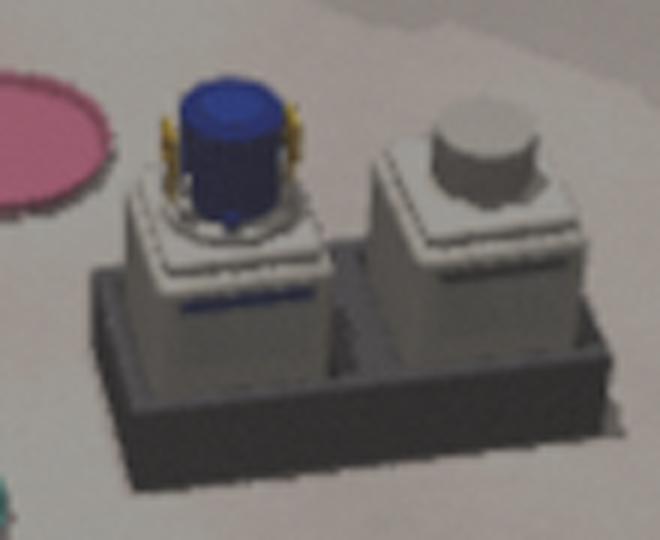

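View pics/c2.png

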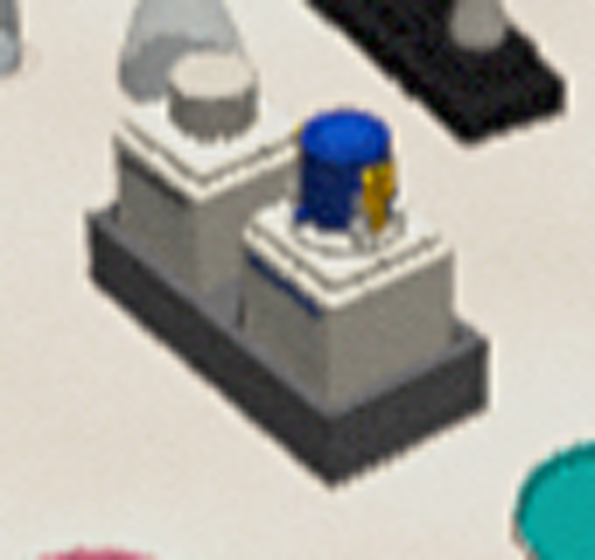

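The crops confirm it: the blue cap with yellow tabs on either side, on the bottle with the blue label, which is in the rack's −y well. Next I'll measure the cap's position and work out the move.

Run:
```python
from h import *
from rig import optics,manip
ms,md=[optics.camera_model(n) for n in("scene","side")]
u1=(232/6+310-.4,108/6+170-.4);u2=(346/7+260-.4,139/7+155-.4)
print(tri(ms,u1,md,u2),onz(ms,[u1],.178),onz(md,[u2],.178))
for n,m,bx in(("scene",ms,(330,170,370,215)),("side",md,(295,165,325,195))):
    im=cv2.imread(f"pics/{n}0.png");x0,y0,x1,y1=bx
    h=cv2.cvtColor(im[y0:y1,x0:x1],cv2.COLOR_BGR2HSV)
    y=cv2.inRange(h,(12,110,50),(35,255,255)); k,l,st,c=cv2.connectedComponentsWithStats(y)
    for i in range(1,k):
        if st[i,4]>2: print(n,'yellow',c[i]+[x0,y0],st[i,4],onz(m,[c[i]+[x0,y0]],.161))
# rack long edges: scene crop bottom edge (135,490)-(605,435)
print('rack front',onz(ms,[(135/6+310,490/6+170),(605/6+310,435/6+170)],0))
print('rack side',onz(md,[(90/7+260,262/7+155),(332/7+260,485/7+155)],0.0))
s=manip.get_state();Rt=rot(s['ee_rot']);print(Rt.as_matrix().round(3))
t=np.array([.455,.02,.37]);
print('delta mm',Rt.inv().apply(t-s['position'])*1000)
```

```text
(array([0.52806429, 0.04150751, 0.17768661]), np.float64(0.0016235488395853492)) [[0.52742433 0.04200813 0.178     ]] [[0.52803951 0.0398988  0.178     ]]
scene yellow [358.18181818 191.72727273] 11 [[0.52028552 0.06907359 0.161     ]]
scene yellow [337.6 194. ] 15 [[0.53645095 0.01414374 0.161     ]]
side yellow [313.4        182.26666667] 30 [[0.53361367 0.01105374 0.161     ]]
rack front [[5.93191540e-01 7.00355229e-03 1.11022302e-16]
 [5.31600233e-01 2.27669170e-01 0.00000000e+00]]
rack side [[ 0.43567502  0.21516311  0.        ]
 [ 0.49585097 -0.02175086  0.        ]]
[[-0.9    0.436 -0.001]
 [ 0.436  0.9   -0.001]
 [ 0.    -0.001 -1.   ]]
delta mm [-400.86559104 -358.5506012  -172.74105566]
```

Cap axis is at about (0.528, 0.041), with the tabs along about 106°. The rack runs at about 105.6°, so they agree. I'll rise, cross over and spin +2.41 rad, which leaves q6 room for the anticlockwise turn, and then look with the wrist camera.

```bash
python3 -m pendant '[{"gripper":85,"delta_pos":[0,0,-50],"spin":0},{"gripper":85,"delta_pos":[0,0,-100],"spin":0.1},{"gripper":85,"delta_pos":[-40,-36,-140],"spin":0.25},{"gripper":85,"delta_pos":[-75,-67,-140],"spin":0.4},{"gripper":85,"delta_pos":[-110,-98,-140],"spin":0.55},{"gripper":85,"delta_pos":[-145,-129,-140],"spin":0.7},{"gripper":85,"delta_pos":[-180,-161,-140],"spin":0.85},{"gripper":85,"delta_pos":[-215,-192,-140],"spin":1.0},{"gripper":85,"delta_pos":[-250,-223,-140],"spin":1.15},{"gripper":85,"delta_pos":[-285,-255,-140],"spin":1.3},{"gripper":85,"delta_pos":[-320,-286,-140],"spin":1.45},{"gripper":85,"delta_pos":[-355,-317,-140],"spin":1.6},{"gripper":85,"delta_pos":[-380,-340,-140],"spin":1.75},{"gripper":85,"delta_pos":[-401,-359,-140],"spin":1.9},{"gripper":85,"delta_pos":[-401,-359,-130],"spin":2.05},{"gripper":85,"delta_pos":[-401,-359,-110],"spin":2.2},{"gripper":85,"delta_pos":[-401,-359,-95],"spin":2.35},{"gripper":85,"delta_pos":[-401,-359,-85],"spin":2.41},{"gripper":85,"delta_pos":[-401,-359,-85],"spin":2.41},{"gripper":85,"delta_pos":[-401,-359,-85],"spin":2.41}]' 30
python3 - <<'E'
from h import *
from rig import optics,manip
s=manip.get_state();print(s['qpos'],s['position'],rot(s['ee_rot']).as_matrix().round(3))
import json;m=optics.camera_model('wrist');json.dump({k:(v.tolist() if hasattr(v,'tolist') else v) for k,v in m.items()},open('w1.json','w'))
cv2.imwrite('pics/w1.png',optics.get_image('wrist'))
E
```

```text
clock: 2.15
position: [0.455, 0.0197, 0.2826]
ee_rot: [-0.0, 0.99, 0.141, -0.0]
contact_force: [0.2, -0.1, -0.0]
width: 0.0853
[-1.09704788e-01  5.29386903e-02  1.57586042e+00  1.10782983e-04
  1.51295079e+00  1.17891020e+00] [0.45504472 0.01974222 0.28260814] [[ 0.96   0.278 -0.   ]
 [ 0.278 -0.96   0.   ]
 [-0.    -0.    -1.   ]]
```

View pics/w1.png

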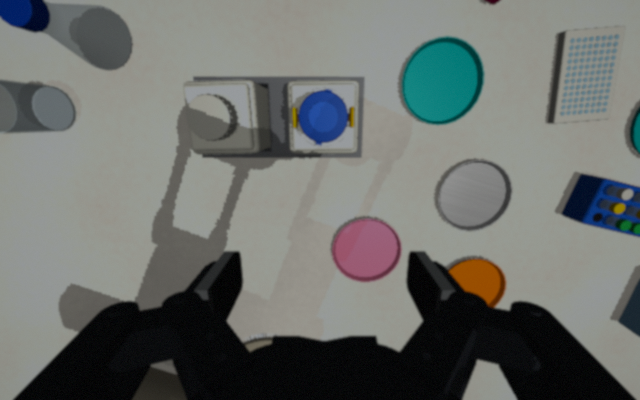

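The wrist view shows the blue cap at (323,117) with yellow tabs at (295,117) and (352,117). The steel dish is at (473,194), and the pink one at (366,248).

Run:
```python
from h import *
from rig import optics,manip
import json
m=json.load(open('w1.json'));m={k:np.array(v) if isinstance(v,list) else v for k,v in m.items()}
im=cv2.imread('pics/w1.png')
cv2.imwrite('pics/w1c.png',cv2.resize(im[70:165,270:375],None,fx=6,fy=6,interpolation=cv2.INTER_CUBIC))
h=cv2.cvtColor(im[70:165,270:375],cv2.COLOR_BGR2HSV)
b=cv2.inRange(h,(105,100,60),(130,255,255)); b=cv2.morphologyEx(b,cv2.MORPH_OPEN,np.ones((5,5)))
c=max(cv2.findContours(b,0,1)[0],key=cv2.contourArea); (cx,cy),r=cv2.minEnclosingCircle(c); M=cv2.moments(c)
print('blue',cx+270,cy+70,r,M['m10']/M['m00']+270,M['m01']/M['m00']+70,onz(m,[(cx+270,cy+70)],.178))
y=cv2.inRange(h,(15,110,60),(35,255,255)); k,l,st,ce=cv2.connectedComponentsWithStats(y)
P=[]
for i in range(1,k):
    if st[i,4]>8: print(ce[i]+[270,70],st[i]);P.append(onz(m,[ce[i]+[270,70]],.170)[0]);print(P[-1])
if len(P)==2:
    d=P[0]-P[1];print('mid',(P[0]+P[1])/2,'ang',np.degrees(np.arctan2(d[1],d[0])),np.linalg.norm(d))
# dish
g=im[150:240,425:520];hs=cv2.cvtColor(g,cv2.COLOR_BGR2HSV).astype(int);print(hs[5,5],hs[45,48])
sd=cv2.cvtColor(g,cv2.COLOR_BGR2GRAY);e=cv2.Canny(sd,40,100)
ci=cv2.HoughCircles(cv2.GaussianBlur(sd,(3,3),0),cv2.HOUGH_GRADIENT,1,30,param1=100,param2=15,minRadius=28,maxRadius=45);print(ci)
c=ci[0][0];print(onz(m,[(c[0]+425,c[1]+150)],.010))
```

```text
blue 323.0 116.5 27.409038543701172 322.7382819306499 116.14218504966021 [[0.52769699 0.04136888 0.178     ]]
[294.21212121 116.88888889] [22 37  6 21 99]
[0.51958068 0.06855127 0.17      ]
[351.35802469 116.66666667] [79 37  5 20 81]
[0.53544084 0.01458222 0.17      ]
mid [0.52751076 0.04156674 0.17      ] ang 106.37675273452103 0.05625124456462335
[ 27  15 152] [ 30   2 129]
[[[43.5 45.5 34.7]]]
[[ 0.47746396 -0.22317556  0.01      ]]
```

View pics/w1c.png

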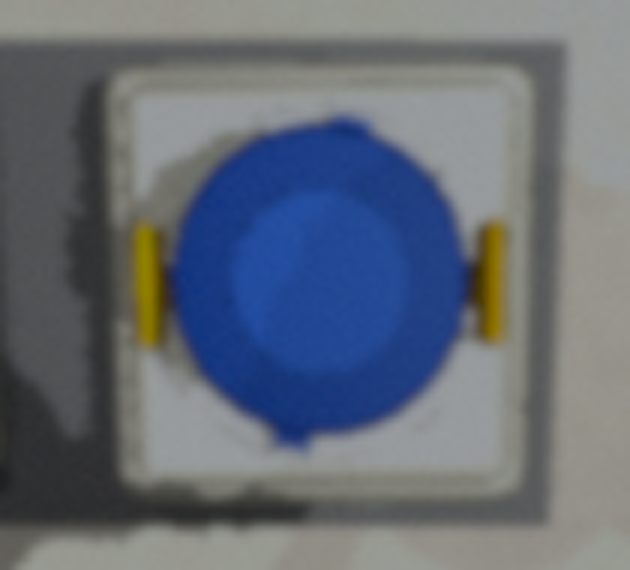

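Cap axis is (0.5276, 0.0415) and the tabs are at 106.3°, against jaws at 106.15°. I'll move above it, keep clear of the top, and check with a picture.

```bash
python3 -m pendant '[{"gripper":85,"delta_pos":[30,0,10],"spin":0},{"gripper":85,"delta_pos":[60,-0.7,30],"spin":0},{"gripper":85,"delta_pos":[75.7,-0.7,60],"spin":0},{"gripper":85,"delta_pos":[75.7,-0.7,80],"spin":0},{"gripper":85,"delta_pos":[75.7,-0.7,80],"spin":0},{"gripper":85,"delta_pos":[75.7,-0.7,80],"spin":0}]'
python3 - <<'E'
from h import *
from rig import optics,manip
m=optics.camera_model('wrist');cv2.imwrite('pics/w2.png',optics.get_image('wrist'))
print(proj(m,[[.5276,.0415,.178],[.5276,.0415,.161]]))
# jaw axis
s=manip.get_state();T=rot(s['ee_rot'])
for z in(-19,-32): print(z,proj(m,s['position']+T.apply(np.array([[0,.0425,z/1000],[0,-.0425,z/1000],[0,0,z/1000]]))))
E
```

```text
clock: 2.8
position: [0.528, 0.0414, 0.2033]
ee_rot: [0.0, 0.99, 0.14, 0.0]
contact_force: [0.3, -0.2, -0.4]
width: 0.0854
[[323.18285229 219.34868455]
 [323.23527528 212.4489543 ]]
-19 [[393.48603587 242.86964274]
 [253.79589432 242.85067253]
 [323.64208976 242.88446853]]
-32 [[398.91349542 252.4310257 ]
 [248.28726711 252.41092815]
 [323.60160085 252.45627129]]
```

View pics/w2.png

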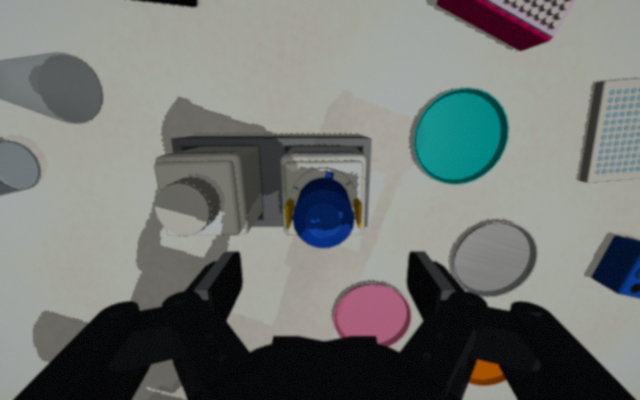

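The cap top is centred at (323,218), matching the prediction of (323.2,219.3), and sits midway between the fingers. Descending.

```bash
python3 -m pendant '[{"gripper":85,"delta_pos":[-0.4,0,20],"spin":0},{"gripper":85,"delta_pos":[-0.4,0,40],"spin":0},{"gripper":85,"delta_pos":[-0.4,0,55],"spin":0},{"gripper":85,"delta_pos":[-0.4,0,65],"spin":0},{"gripper":70,"delta_pos":[-0.4,0,65],"spin":0},{"gripper":66,"delta_pos":[-0.4,0,65],"spin":0},{"gripper":66,"delta_pos":[-0.4,0,65],"spin":0}]' 30
python3 - <<'E'
from h import *
from rig import optics,manip
s=manip.get_state();print(s['position'],s['contact_force'],s['moment'],s['width'])
for n in('wrist','side','scene'):
    im=optics.get_image(n)
    if n=='wrist': cv2.imwrite('pics/w3.png',im)
    if n=='side': sd=cv2.resize(im[140:220,260:350],None,fx=6,fy=6,interpolation=2)
    if n=='scene': cv2.imwrite('pics/ss3.png',np.hstack([sd[:480],cv2.resize(im[160:240,310:362],None,fx=6,fy=6,interpolation=2)])[:,:800])
E
```

```text
clock: 3.55
position: [0.5282, 0.0412, 0.1388]
ee_rot: [0.0, 0.99, 0.14, 0.001]
contact_force: [0.4, 0.3, 0.1]
width: 0.0662
[0.52820222 0.0412076  0.13879774] [0.37592684 0.31514375 0.10184088] [ 0.03112491 -0.02371447 -0.00053823] 0.06617246578122596
```

View pics/w3.png

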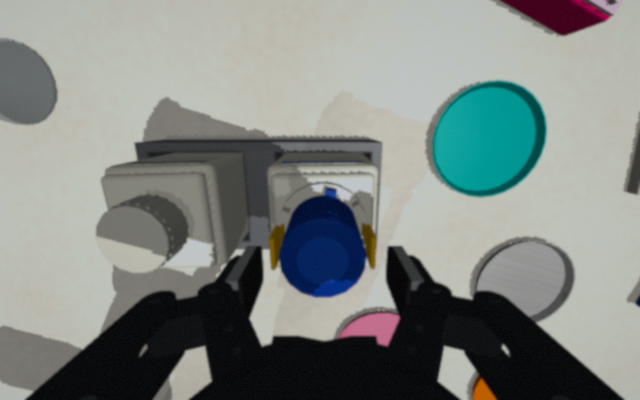

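View pics/ss3.png

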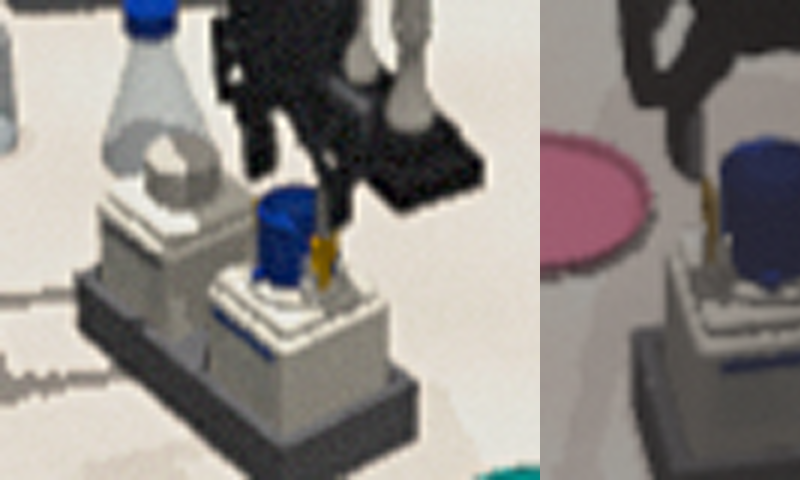

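Run:
```python
from h import *
from rig import optics,manip
ms,md=[optics.camera_model(n) for n in("scene","side")]
c=np.array([.5276,.0415]);d=np.array([np.cos(np.radians(-73.7)),np.sin(np.radians(-73.7))])
for lat in(.030,.036,.04):
  for z in(.13,.14,.148,.15,.16,.171,.178):
    P=np.r_[c+lat*d,z]
    print(lat,z,((proj(md,P)[0]-[260,140]+.5)*6).round(),((proj(ms,P)[0]-[310,160]+.5)*6+[540,0]).round())
```

```text
0.03 0.13 [326. 296.] [705. 261.]
0.03 0.14 [326. 282.] [705. 243.]
0.03 0.148 [326. 272.] [705. 229.]
0.03 0.15 [326. 269.] [705. 226.]
0.03 0.16 [326. 256.] [705. 208.]
0.03 0.171 [326. 241.] [706. 188.]
0.03 0.178 [326. 231.] [706. 176.]
0.036 0.13 [332. 300.] [692. 262.]
0.036 0.14 [332. 287.] [692. 245.]
0.036 0.148 [332. 276.] [692. 231.]
0.036 0.15 [332. 274.] [692. 227.]
0.036 0.16 [332. 260.] [692. 209.]
0.036 0.171 [332. 245.] [693. 190.]
0.036 0.178 [332. 236.] [693. 177.]
0.04 0.13 [337. 303.] [683. 263.]
0.04 0.14 [336. 290.] [683. 246.]
0.04 0.148 [336. 279.] [683. 232.]
0.04 0.15 [336. 277.] [684. 228.]
0.04 0.16 [336. 263.] [684. 210.]
0.04 0.171 [336. 248.] [684. 191.]
0.04 0.178 [336. 239.] [684. 178.]
```

Run:
```python
from h import *
from rig import optics,manip
m=optics.camera_model('wrist');s=manip.get_state();T=rot(s['ee_rot'])
print(s['clock'],s['position'],s['width'],m['xyz'])
print('captop',proj(m,[[.5276,.0415,.178]]))
for z in(0,-5,-10,-20,-30,-40):print(z,proj(m,s['position']+T.apply(np.array([[.011,.033,z/1000],[-.011,.033,z/1000],[.011,.04,z/1000]]))).round().tolist())
im=optics.get_image('side');cv2.imwrite('pics/sd4.png',cv2.resize(im[140:220,260:350],None,fx=7,fy=7,interpolation=2))
w=optics.get_image('wrist');cv2.imwrite('pics/w4.png',cv2.resize(w[180:330,220:430],None,fx=3.5,fy=3.5,interpolation=2))
```

```text
3.7 [0.52774388 0.0412408  0.13825915] 0.06597274256019355 [0.59604504 0.06060005 0.31576483]
captop [[322.76805259 258.8699146 ]]
0 [[373.0, 216.0], [371.0, 246.0], [384.0, 216.0]]
-5 [[374.0, 218.0], [373.0, 249.0], [385.0, 218.0]]
-10 [[376.0, 221.0], [374.0, 253.0], [387.0, 221.0]]
-20 [[379.0, 227.0], [377.0, 260.0], [390.0, 227.0]]
-30 [[382.0, 233.0], [380.0, 268.0], [394.0, 233.0]]
-40 [[386.0, 240.0], [383.0, 277.0], [399.0, 240.0]]
```

View pics/w4.png

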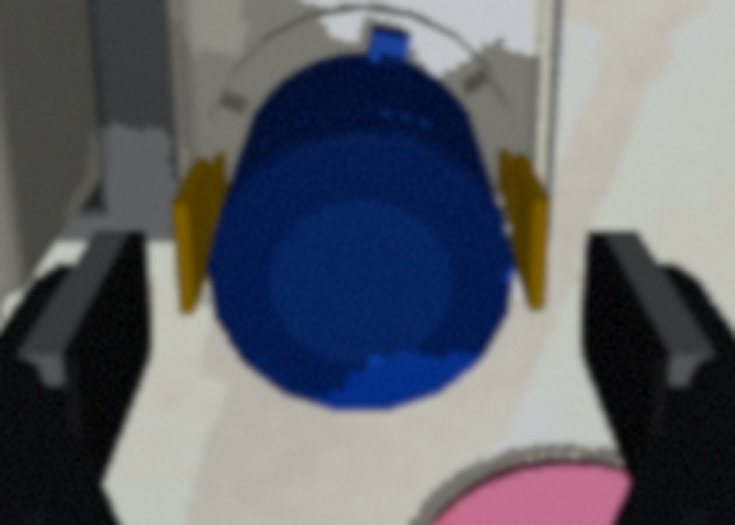

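View pics/sd4.png

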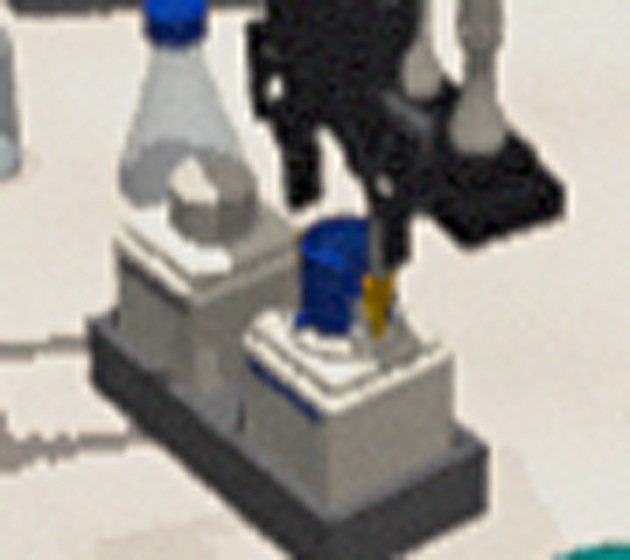

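The three views agree that the fingertips sit near z≈0.18, about 40 mm behind the reported TCP. That's higher than the description implies: in the wrist view the tips are at (263,247) and (388,247), level with the cap top. A light close to 57 mm will show whether the tabs are actually reached here.

```bash
python3 -m pendant '[{"gripper":60,"delta_pos":[0,0,0],"spin":0},{"gripper":58,"delta_pos":[0,0,0],"spin":0},{"gripper":57,"delta_pos":[0,0,0],"spin":0},{"gripper":57,"delta_pos":[0,0,0],"spin":0},{"gripper":57,"delta_pos":[0,0,0],"spin":0}]' 20
python3 - <<'E'
from h import *
from rig import optics,manip
s=manip.get_state();print(s['position'],s['contact_force'],s['moment'],s['width'])
w=optics.get_image('wrist');a=cv2.resize(w[180:330,240:410],None,fx=2.6,fy=2.6,interpolation=2)
im=optics.get_image('side');b=cv2.resize(im[150:206,285:335],None,fx=7,fy=7,interpolation=2)[:390]
cv2.imwrite('pics/w5.png',np.hstack([a[:390],b]))
E
```

```text
clock: 4.3
position: [0.5272, 0.0413, 0.1375]
ee_rot: [-0.0, 0.99, 0.14, -0.0]
contact_force: [0.1, -0.0, 0.4]
width: 0.0569
[0.52721084 0.04129786 0.13745394] [ 0.14644956 -0.00885123  0.44787711] [-0.01772181  0.01077744 -0.01356497] 0.05689111438829705
```

View pics/w5.png

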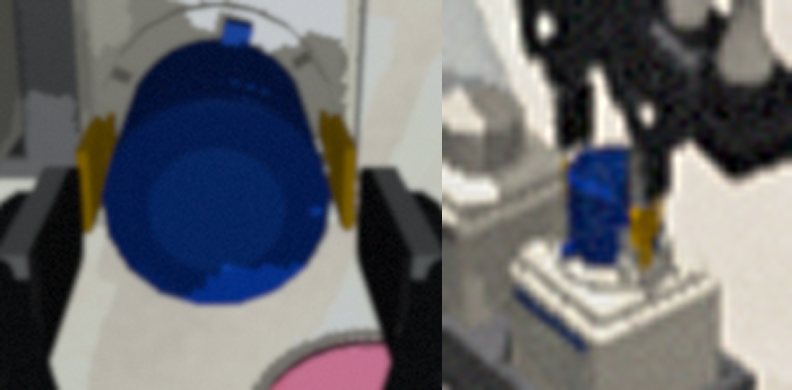

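Run:
```python
from h import *
from rig import optics,manip
m=optics.camera_model('wrist');s=manip.get_state();T=rot(s['ee_rot'])
print(rot(m['orientation']).as_matrix().round(3), T.inv().apply(m['xyz']-s['position']))
# solve symmetric tip corners (x,lat known,z) from the two pixels: intersect each ray with plane y=+-lat in tool frame
def corners(uvs,lat,name):
    for uv,l in zip(uvs,(-lat,lat)):
        v=T.inv().apply(ray(m,[uv])[0]);o=T.inv().apply(m['xyz']-s['position'])
        t=(l-o[1])/v[1];print(name,(o+t*v)*1000)
corners([(240+78/2.6,180+172/2.6),(240+362/2.6,180+172/2.6)],.02845,'57')
corners([(220+150/3.5,180+235/3.5),(220+588/3.5,180+235/3.5)],.033,'66')
corners([(239,253),(410,253)],.0427,'85')
```

```text
[[ 0.277 -0.922 -0.271]
 [-0.961 -0.266 -0.079]
 [ 0.001  0.282 -0.959]] [ 0.07124162  0.00040515 -0.17739209]
57 [  7.35727431 -28.45       -39.46953378]
57 [ 10.48053936  28.45       -46.24992092]
66 [  5.40750144 -33.         -36.53496261]
66 [  9.82465004  33.         -46.03013742]
85 [  7.30094977 -42.7        -47.53759731]
85 [  9.19410971  42.7        -51.43869521]
```

By my ray estimate the visible tips are about 43 mm behind the reported TCP at this width, in all views, and there was no contact at 57 mm. So the reported tool point is off by about 35 mm, and I'll go by the pictures. I'll open, lower 20 mm while watching the force, and look again.

```bash
python3 -m pendant '[{"gripper":72,"delta_pos":[0,0,0],"spin":0},{"gripper":72,"delta_pos":[0,0,0],"spin":0},{"gripper":72,"delta_pos":[0,0,10],"spin":0},{"gripper":72,"delta_pos":[0,0,20],"spin":0},{"gripper":72,"delta_pos":[0,0,20],"spin":0},{"gripper":72,"delta_pos":[0,0,20],"spin":0}]' 20
cat > look.py <<'E'
import sys
from h import *
from rig import optics,manip
s=manip.get_state();print(s['clock'],s['position'].round(4),'F',s['contact_force'].round(2),'M',s['moment'].round(3),'w',s['width'].round(4),'q6',s['qpos'][5].round(3))
w=optics.get_image('wrist');a=cv2.resize(w[180:330,240:410],None,fx=2.6,fy=2.6,interpolation=2)
im=optics.get_image('side');b=cv2.resize(im[150:206,285:335],None,fx=7,fy=7,interpolation=2)[:390]
cv2.imwrite(sys.argv[1],np.hstack([a[:390],b]))
E
python3 look.py pics/w6.png
```

```text
clock: 5.0
position: [0.5267, 0.0413, 0.1168]
ee_rot: [-0.0, 0.99, 0.14, -0.001]
contact_force: [-0.5, 0.1, 0.6]
width: 0.0719Traceback (most recent call last):
  File "look.py", line 4, in <module>
    s=manip.get_state();print(s['clock'],s['position'].round(4),'F',s['contact_force'].round(2),'M',s['moment'].round(3),'w',s['width'].round(4),'q6',s['qpos'][5].round(3))
                                                                                                                             ^^^^^^^^^^^^^^^^
AttributeError: 'float' object has no attribute 'round'
```

```bash
sed -i "s/s\['width'\].round(4)/round(float(s['width']),4)/" look.py; python3 look.py pics/w6.png
```

```text
5.0 [0.5267 0.0413 0.1168] F [-0.46  0.06  0.57] M [ 0.011 -0.035 -0.003] w 0.0719 q6 1.236
```

View pics/w6.png

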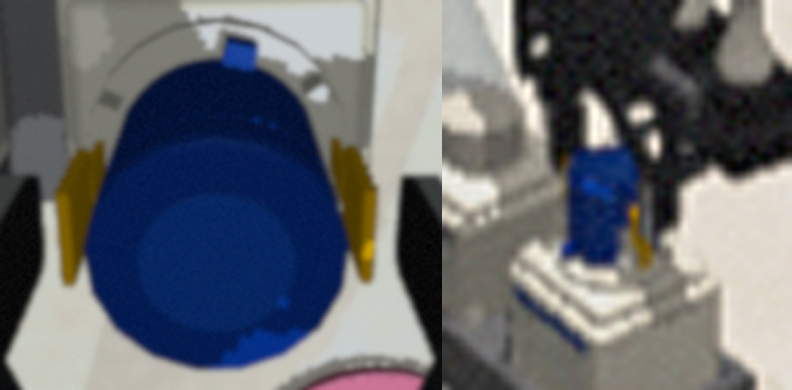

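```bash
python3 -m pendant '[{"gripper":72,"delta_pos":[0,0,8],"spin":0},{"gripper":72,"delta_pos":[0,0,15],"spin":0},{"gripper":66,"delta_pos":[0,0,15],"spin":0},{"gripper":62,"delta_pos":[0,0,15],"spin":0},{"gripper":62,"delta_pos":[0,0,15],"spin":0}]' 20
python3 look.py pics/w7.png
```

```text
clock: 5.6
position: [0.5274, 0.0413, 0.1026]
ee_rot: [-0.0, 0.99, 0.14, 0.0]
contact_force: [0.3, -0.1, 0.2]
width: 0.062
5.6 [0.5274 0.0413 0.1026] F [ 0.28 -0.11  0.22] M [ 0.055  0.004 -0.012] w 0.062 q6 1.236
```

View pics/w7.png

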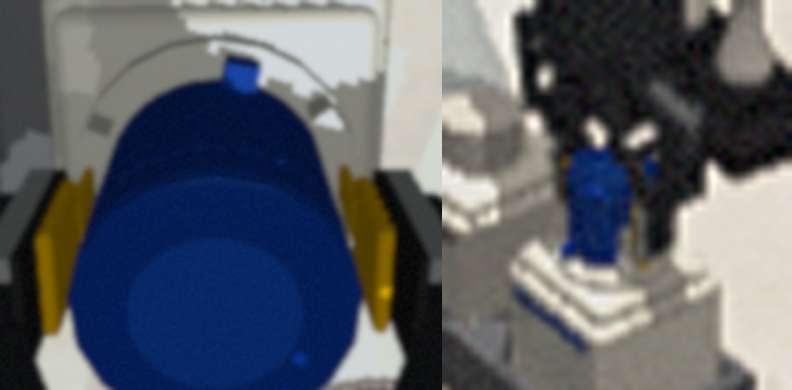

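The fingers now straddle the tabs: wrist crop tabs at (45,250) and (378,250), tips level with the tab feet, gaps even. Squeezing at 30 N.

```bash
python3 -m pendant '[{"gripper":58,"delta_pos":[0,0,1],"spin":0},{"gripper":54,"delta_pos":[0,0,1],"spin":0},{"gripper":50,"delta_pos":[0,0,1],"spin":0},{"gripper":48,"delta_pos":[0,0,1],"spin":0},{"gripper":48,"delta_pos":[0,0,1],"spin":0},{"gripper":48,"delta_pos":[0,0,1],"spin":0}]' 30
python3 look.py pics/w8.png
```

```text
clock: 6.3
position: [0.5275, 0.0421, 0.1037]
ee_rot: [-0.001, 0.99, 0.14, 0.001]
contact_force: [-3.4, 2.6, 12.4]
width: 0.05
6.3 [0.5275 0.0421 0.1037] F [-3.44  2.62 12.35] M [0.324 0.594 0.052] w 0.05 q6 1.236
```

View pics/w8.png

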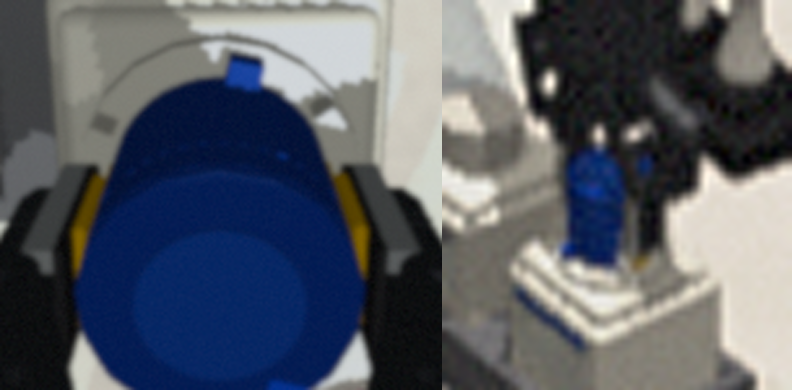

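Both tabs are home (width 50 mm), with about 12 N of vertical load from the pads' forward swing. I'll ease up 1 mm and start turning in small steps (world anticlockwise is negative spin).

```bash
python3 -m pendant '[{"gripper":48,"delta_pos":[0,0,-1],"spin":0},{"gripper":48,"delta_pos":[0,0,-1],"spin":0},{"gripper":48,"delta_pos":[0,0,-1],"spin":0}]' 30
python3 - <<'E'
from rig import manip
s=manip.get_state();print(s['contact_force'].round(2),s['moment'].round(3),s['width'])
E
python3 -m pendant '[{"gripper":48,"delta_pos":[0,0,0],"spin":-0.04},{"gripper":48,"delta_pos":[0,0,0],"spin":-0.07},{"gripper":48,"delta_pos":[0,0,0],"spin":-0.07}]' 30
python3 - <<'E'
from rig import manip
s=manip.get_state();print(s['contact_force'].round(2),s['moment'].round(3),s['width'])
E
```

```text
clock: 6.7
position: [0.5275, 0.042, 0.1043]
ee_rot: [-0.001, 0.99, 0.14, 0.001]
contact_force: [-2.5, 2.0, 8.9]
width: 0.05
[-2.46  2.04  8.94] [0.371 0.434 0.07 ] 0.04999945661690399
clock: 7.0
position: [0.5279, 0.0417, 0.1044]
ee_rot: [-0.0, 0.985, 0.175, 0.001]
contact_force: [-1.6, 1.7, 9.0]
width: 0.0499
[-1.64  1.68  8.97] [ 0.225  0.318 -0.019] 0.04991327037130862
```

```bash
cat > st.py <<'E'
from rig import manip
from h import *
s=manip.get_state();y=rot(s['ee_rot']).as_matrix()[:,1]
print('t',round(float(s['clock']),2),s['position'].round(4),'F',s['contact_force'].round(2),'M',s['moment'].round(3),'w',round(float(s['width']),4),'q6',round(float(s['qpos'][5]),3),'yaw',np.degrees(np.arctan2(y[1],y[0])).round(2))
E
for i in 1; do python3 -m pendant '[{"gripper":48,"delta_pos":[0,0,0],"spin":-0.05},{"gripper":48,"delta_pos":[0,0,0],"spin":-0.1},{"gripper":48,"delta_pos":[0,0,0],"spin":-0.1}]' 30 >/dev/null; python3 st.py; done
python3 -m pendant '[{"gripper":48,"delta_pos":[0,0,0],"spin":-0.05},{"gripper":48,"delta_pos":[0,0,0],"spin":-0.1},{"gripper":48,"delta_pos":[0,0,0],"spin":-0.1}]' 30 >/dev/null; python3 st.py
```

```text
t 7.3 [0.5281 0.0417 0.1044] F [-1.44  0.89  9.1 ] M [0.187 0.358 0.022] w 0.05 q6 1.066 yaw -64.13
t 7.6 [0.5282 0.0417 0.1044] F [-1.06  1.21  9.08] M [0.234 0.325 0.021] w 0.0502 q6 0.966 yaw -58.4
```

```bash
python3 look.py pics/w9.png
```

```text
7.6 [0.5282 0.0417 0.1044] F [-1.06  1.21  9.08] M [0.234 0.325 0.021] w 0.0502 q6 0.966
```

View pics/w9.png

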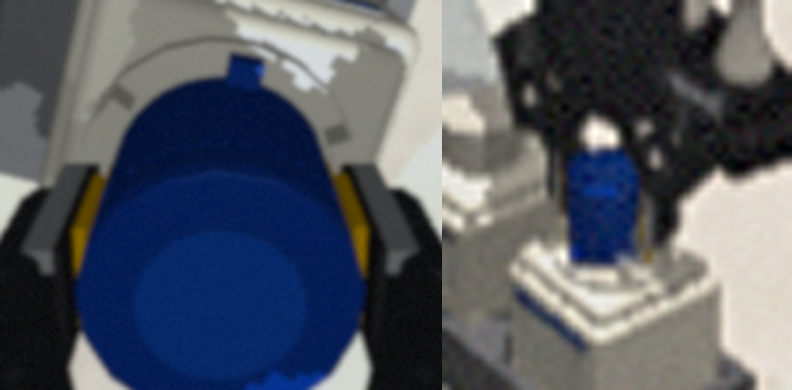

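The cap's foot lug stays at (245,70) in the gripper's view while the bottle rotates beneath it, so the cap is turning with the jaws. Continuing.

```bash
python3 -m pendant '[{"gripper":48,"delta_pos":[0,0,0],"spin":-0.05},{"gripper":48,"delta_pos":[0,0,0],"spin":-0.1},{"gripper":48,"delta_pos":[0,0,0],"spin":-0.15},{"gripper":48,"delta_pos":[0,0,0],"spin":-0.15}]' 30 >/dev/null; python3 st.py
python3 -m pendant '[{"gripper":48,"delta_pos":[0,0,0],"spin":-0.05},{"gripper":48,"delta_pos":[0,0,0],"spin":-0.1},{"gripper":48,"delta_pos":[0,0,0],"spin":-0.15},{"gripper":48,"delta_pos":[0,0,0],"spin":-0.15}]' 30 >/dev/null; python3 st.py
python3 -m pendant '[{"gripper":48,"delta_pos":[0,0,0],"spin":-0.05},{"gripper":48,"delta_pos":[0,0,0],"spin":-0.1},{"gripper":48,"delta_pos":[0,0,0],"spin":-0.1}]' 30 >/dev/null; python3 st.py
```

```text
t 8.1 [0.5283 0.0417 0.1044] F [-1.05  1.33  8.93] M [0.258 0.218 0.042] w 0.0497 q6 0.816 yaw -49.81
t 8.5 [0.5284 0.0417 0.1045] F [-1.33  1.    8.83] M [0.278 0.234 0.031] w 0.05 q6 0.666 yaw -41.22
t 8.8 [0.5284 0.0417 0.1045] F [-1.42  1.62  8.93] M [ 0.182  0.236 -0.033] w 0.0495 q6 0.566 yaw -35.49
```

```bash
python3 -m pendant '[{"gripper":48,"delta_pos":[0,0,0],"spin":-0.05},{"gripper":48,"delta_pos":[0,0,0],"spin":-0.08},{"gripper":48,"delta_pos":[0,0,0],"spin":-0.08}]' 30 >/dev/null; python3 st.py
python3 -m pendant '[{"gripper":48,"delta_pos":[0,0,0],"spin":-0.03},{"gripper":48,"delta_pos":[0,0,0],"spin":-0.05},{"gripper":48,"delta_pos":[0,0,0],"spin":-0.05}]' 30 >/dev/null; python3 st.py
python3 -m pendant '[{"gripper":48,"delta_pos":[0,0,0],"spin":-0.03},{"gripper":48,"delta_pos":[0,0,0],"spin":-0.04},{"gripper":48,"delta_pos":[0,0,0],"spin":-0.04}]' 30 >/dev/null; python3 st.py
```

```text
t 9.1 [0.5284 0.0417 0.1045] F [-1.17  1.81  9.39] M [0.248 0.233 0.007] w 0.0497 q6 0.486 yaw -30.93
t 9.4 [0.5284 0.0417 0.1045] F [-0.41  0.54  9.72] M [ 0.174  0.221 -0.057] w 0.0499 q6 0.436 yaw -28.07
t 9.7 [0.5285 0.0417 0.1045] F [0.17 0.99 9.62] M [ 0.174  0.225 -0.079] w 0.0497 q6 0.396 yaw -25.79
```

```bash
python3 -m pendant '[{"gripper":48,"delta_pos":[0,0,0],"spin":-0.03},{"gripper":48,"delta_pos":[0,0,0],"spin":-0.03}]' 30 >/dev/null; python3 st.py
python3 -m pendant '[{"gripper":48,"delta_pos":[0,0,0],"spin":-0.03},{"gripper":48,"delta_pos":[0,0,0],"spin":-0.03}]' 30 >/dev/null; python3 st.py
python3 -m pendant '[{"gripper":48,"delta_pos":[0,0,0],"spin":-0.03},{"gripper":48,"delta_pos":[0,0,0],"spin":-0.03}]' 30 >/dev/null; python3 st.py
```

```text
t 9.9 [0.5285 0.0417 0.1045] F [-1.29  0.89  8.69] M [0.179 0.214 0.002] w 0.0494 q6 0.366 yaw -24.05
t 10.1 [0.5285 0.0417 0.1045] F [-1.63  0.7   8.75] M [ 0.204  0.196 -0.02 ] w 0.0499 q6 0.336 yaw -22.33
t 10.3 [0.5285 0.0417 0.1045] F [-0.28  0.93  9.17] M [ 0.2    0.228 -0.05 ] w 0.05 q6 0.306 yaw -20.61
```

```bash
python3 -m pendant '[{"gripper":48,"delta_pos":[0,0,0],"spin":-0.03},{"gripper":48,"delta_pos":[0,0,0],"spin":-0.03}]' 30 >/dev/null; python3 st.py
python3 -m pendant '[{"gripper":48,"delta_pos":[0,0,0],"spin":-0.03},{"gripper":48,"delta_pos":[0,0,0],"spin":-0.03}]' 30 >/dev/null; python3 st.py
python3 -m pendant '[{"gripper":48,"delta_pos":[0,0,0],"spin":-0.03},{"gripper":48,"delta_pos":[0,0,0],"spin":-0.03}]' 30 >/dev/null; python3 st.py; python3 look.py pics/w10.png
```

```text
t 10.5 [0.5285 0.0416 0.1045] F [-0.06  1.63  9.02] M [ 0.145  0.245 -0.022] w 0.0495 q6 0.276 yaw -18.9
t 10.7 [0.5286 0.0416 0.1045] F [-0.87  0.94  8.92] M [ 0.157  0.227 -0.062] w 0.0496 q6 0.246 yaw -17.17
t 10.9 [0.5286 0.0416 0.1045] F [-1.85  0.58  8.77] M [0.153 0.178 0.   ] w 0.0498 q6 0.216 yaw -15.45
10.9 [0.5286 0.0416 0.1045] F [-1.85  0.58  8.77] M [0.153 0.178 0.   ] w 0.0498 q6 0.216
```

View pics/w10.png

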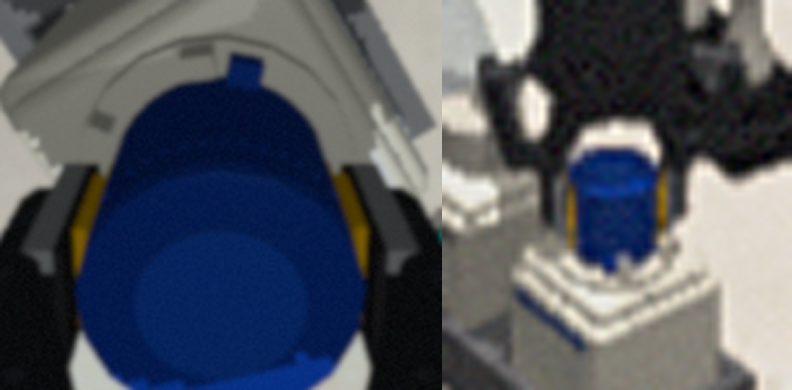

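The cap has turned 58°. The collar stop block at (195,52) is now almost at the cap's lug at (240,70). Continuing in small steps.

```bash
python3 -m pendant '[{"gripper":48,"delta_pos":[0,0,0],"spin":-0.03},{"gripper":48,"delta_pos":[0,0,0],"spin":-0.03}]' 30 >/dev/null; python3 st.py
python3 -m pendant '[{"gripper":48,"delta_pos":[0,0,0],"spin":-0.025},{"gripper":48,"delta_pos":[0,0,0],"spin":-0.025}]' 30 >/dev/null; python3 st.py
python3 -m pendant '[{"gripper":48,"delta_pos":[0,0,0],"spin":-0.025},{"gripper":48,"delta_pos":[0,0,0],"spin":-0.025}]' 30 >/dev/null; python3 st.py
```

```text
t 11.2 [0.5286 0.0416 0.1045] F [-1.09  1.9   8.31] M [ 0.126  0.252 -0.05 ] w 0.0497 q6 0.186 yaw -13.74
t 11.4 [0.5285 0.0416 0.1045] F [-1.29  1.56  9.3 ] M [ 0.186  0.234 -0.098] w 0.0495 q6 0.161 yaw -12.33
t 11.6 [0.5282 0.0416 0.1045] F [-2.35  1.87  8.71] M [ 0.185  0.386 -0.184] w 0.0498 q6 0.137 yaw -10.92
```

```bash
python3 -m pendant '[{"gripper":48,"delta_pos":[0,0,0],"spin":-0.02},{"gripper":48,"delta_pos":[0,0,0],"spin":-0.02}]' 30 >/dev/null; python3 st.py; python3 look.py pics/w11.png
```

```text
t 11.8 [0.5283 0.0416 0.1045] F [-1.07  1.    8.28] M [ 0.154  0.324 -0.2  ] w 0.0497 q6 0.117 yaw -9.77
11.8 [0.5283 0.0416 0.1045] F [-1.07  1.    8.28] M [ 0.154  0.324 -0.2  ] w 0.0497 q6 0.117
```

View pics/w11.png

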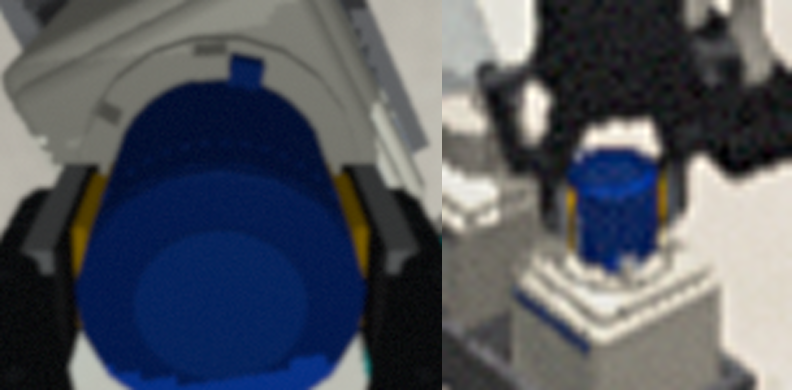

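```bash
python3 -m pendant '[{"gripper":48,"delta_pos":[0,0,0],"spin":-0.02},{"gripper":48,"delta_pos":[0,0,0],"spin":-0.02}]' 30 >/dev/null; python3 st.py
python3 -m pendant '[{"gripper":48,"delta_pos":[0,0,0],"spin":-0.015},{"gripper":48,"delta_pos":[0,0,0],"spin":-0.015}]' 30 >/dev/null; python3 st.py; python3 look.py pics/w12.png
```

```text
t 12.1 [0.5284 0.0415 0.1045] F [-0.78  0.77  7.98] M [ 0.034  0.26  -0.274] w 0.0496 q6 0.097 yaw -8.63
t 12.3 [0.5283 0.0416 0.1045] F [-1.43  0.76  9.49] M [ 0.134  0.322 -0.431] w 0.0499 q6 0.082 yaw -7.82
12.3 [0.5283 0.0416 0.1045] F [-1.43  0.76  9.49] M [ 0.134  0.322 -0.431] w 0.0499 q6 0.082
```

View pics/w12.png

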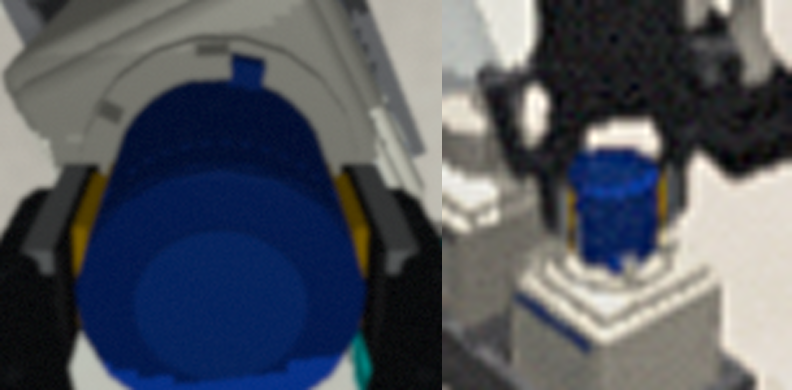

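The moment rose steeply to −0.43 N m, and the block's right edge (230,50) abuts the lug (232,70): the cap is at its stop after about 66°. I'll ease the torque a hair and lift gently.

```bash
python3 -m pendant '[{"gripper":48,"delta_pos":[0,0,0],"spin":0.012},{"gripper":48,"delta_pos":[0,0,-1.5],"spin":0.012},{"gripper":48,"delta_pos":[0,0,-3],"spin":0.012},{"gripper":48,"delta_pos":[0,0,-3],"spin":0.012}]' 30 >/dev/null; python3 st.py
python3 -m pendant '[{"gripper":48,"delta_pos":[0,0,-1],"spin":0},{"gripper":48,"delta_pos":[0,0,-2],"spin":0},{"gripper":48,"delta_pos":[0,0,-2],"spin":0}]' 30 >/dev/null; python3 st.py
```

```text
t 12.8 [0.5281 0.0416 0.1063] F [0.57 1.14 6.  ] M [ 0.226 -0.022 -0.231] w 0.0497 q6 0.094 yaw -8.44
t 13.1 [0.5274 0.0415 0.1075] F [1.15 2.13 3.27] M [ 0.307 -0.219 -0.125] w 0.0494 q6 0.093 yaw -8.42
```

```bash
python3 -m pendant '[{"gripper":48,"delta_pos":[0,0,-1],"spin":0},{"gripper":48,"delta_pos":[0,0,-2],"spin":0},{"gripper":48,"delta_pos":[0,0,-2],"spin":0}]' 30 >/dev/null; python3 st.py
python3 look.py pics/w13.png
```

```text
t 13.4 [0.5267 0.041  0.1089] F [ 1.66  0.75 -3.46] M [ 0.132 -0.268 -0.052] w 0.0491 q6 0.093 yaw -8.41
13.4 [0.5267 0.041  0.1089] F [ 1.66  0.75 -3.46] M [ 0.132 -0.268 -0.052] w 0.0491 q6 0.093
```

View pics/w13.png

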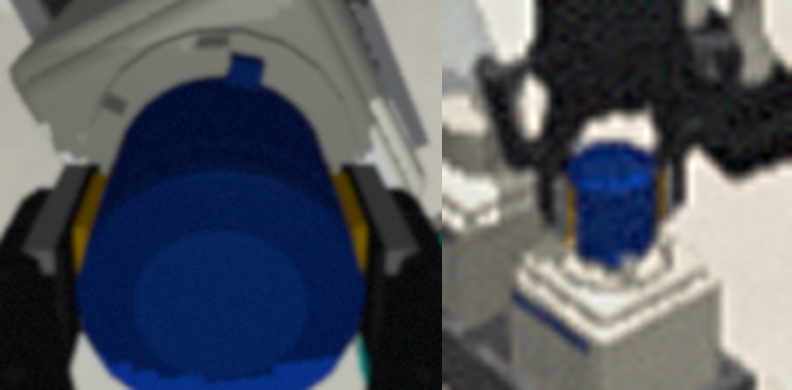

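Load is now −3.5 N after about 4 mm of rise. I'll nudge back toward the stop in case a lug is just hooked, then lift by small amounts.

```bash
python3 -m pendant '[{"gripper":48,"delta_pos":[0,0,0],"spin":-0.012},{"gripper":48,"delta_pos":[0,0,0],"spin":-0.02},{"gripper":48,"delta_pos":[0,0,0],"spin":-0.02}]' 30 >/dev/null; python3 st.py
python3 -m pendant '[{"gripper":48,"delta_pos":[0,0,-0.7],"spin":0},{"gripper":48,"delta_pos":[0,0,-0.7],"spin":0}]' 30 >/dev/null; python3 st.py
```

```text
t 13.8 [0.5268 0.0413 0.1091] F [ 1.29  1.56 -4.53] M [ 0.071 -0.19  -0.273] w 0.0496 q6 0.073 yaw -7.28
t 14.0 [0.5268 0.0412 0.1099] F [ 0.53  0.28 -5.82] M [ 0.02 -0.18 -0.22] w 0.0495 q6 0.073 yaw -7.28
```

```bash
python3 - <<'E'
from h import *
from rig import optics,manip
w=optics.get_image('wrist');a=cv2.resize(w[180:270,250:390],None,fx=5.5,fy=5.5,interpolation=2)
cv2.imwrite('pics/w14.png',a)
a=optics.get_image('side')[150:230,260:345];b=optics.get_image('scene')[165:245,310:380]
cv2.imwrite('pics/s14.png',cv2.resize(np.hstack([a,b]),None,fx=5,fy=5,interpolation=2))
E
python3 st.py
```

```text
t 14.15 [0.5269 0.0412 0.11  ] F [ 1.56  0.02 -5.38] M [ 0.05  -0.096 -0.289] w 0.0494 q6 0.073 yaw -7.28
```

View pics/w14.png

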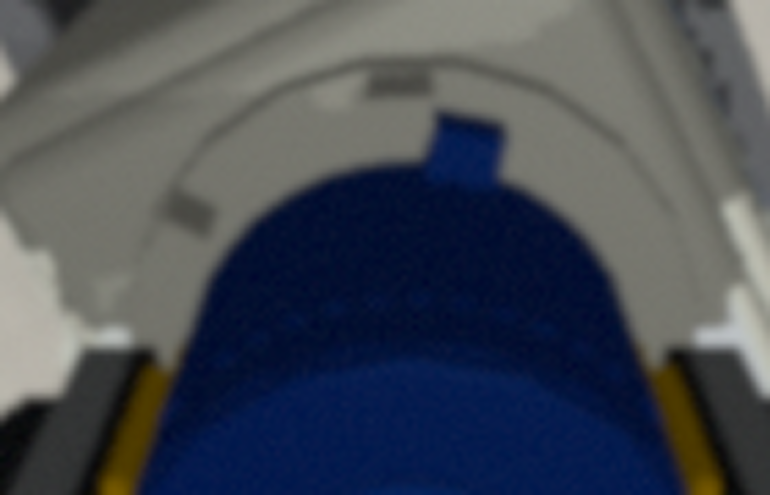

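View pics/s14.png

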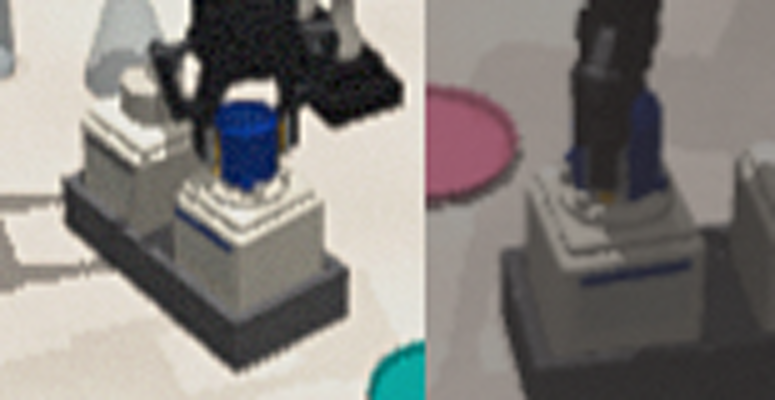

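Compared with before, the collar block shifted up in the wrist view while the lug stayed put. So the cap has risen about 5 mm off the bottle and isn't hooked; the drag looks like seal or neck friction. I'll keep lifting straight, slowly.

```bash
python3 -m pendant '[{"gripper":48,"delta_pos":[0,0,-1],"spin":0},{"gripper":48,"delta_pos":[0,0,-2],"spin":0},{"gripper":48,"delta_pos":[0,0,-2],"spin":0}]' 30 >/dev/null; python3 st.py
python3 - <<'E'
from h import *
from rig import optics,manip
w=optics.get_image('wrist');a=cv2.resize(w[180:270,250:390],None,fx=4,fy=4,interpolation=2)
b=cv2.resize(optics.get_image('side')[150:222,285:325],None,fx=5,fy=5,interpolation=2)
cv2.imwrite('pics/w15.png',np.hstack([a,b]))
E
```

```text
t 14.45 [0.5277 0.0414 0.113 ] F [-0.41  0.32 -0.88] M [ 0.108 -0.026 -0.009] w 0.0494 q6 0.073 yaw -7.24
```

View pics/w15.png

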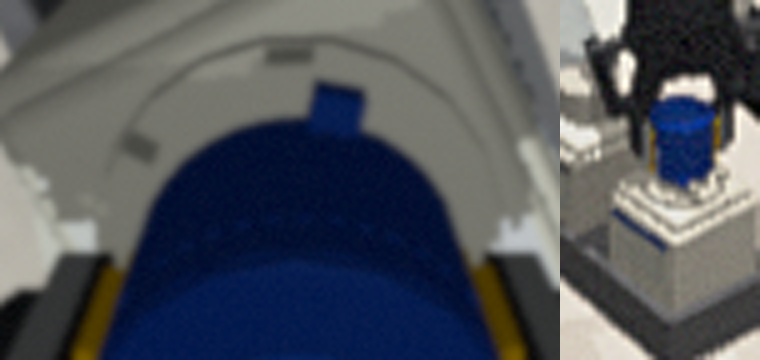

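Free: the load is now just the cap's weight (−0.9 N). Lifting straight up.

```bash
python3 -m pendant '[{"gripper":48,"delta_pos":[0,0,-5],"spin":0},{"gripper":48,"delta_pos":[0,0,-12],"spin":0},{"gripper":48,"delta_pos":[0,0,-22],"spin":0},{"gripper":48,"delta_pos":[0,0,-34],"spin":0},{"gripper":48,"delta_pos":[0,0,-50],"spin":0},{"gripper":48,"delta_pos":[0,0,-70],"spin":0},{"gripper":48,"delta_pos":[0,0,-90],"spin":0},{"gripper":48,"delta_pos":[0,0,-100],"spin":0},{"gripper":48,"delta_pos":[0,0,-100],"spin":0}]' 30 >/dev/null; python3 st.py
python3 - <<'E'
from h import *
from rig import optics,manip
import json
m=optics.camera_model('wrist');w=optics.get_image('wrist');cv2.imwrite('pics/w16.png',w)
cv2.imwrite('pics/s16.png',cv2.resize(np.hstack([optics.get_image('side')[110:240,250:350],optics.get_image('scene')[130:260,300:420]]),None,fx=3.5,fy=3.5,interpolation=2))
json.dump({k:(v.tolist() if hasattr(v,'tolist') else v) for k,v in m.items()},open('w16.json','w'))
print(proj(m,[[.48,-.2285,.01]]))
E
```

```text
t 15.45 [0.5284 0.0411 0.2144] F [-1.43  0.24 -0.24] M [0.018 0.005 0.051] w 0.0498 q6 0.073 yaw -7.28
[[315.42108218 339.31939692]]
```

View pics/w16.png

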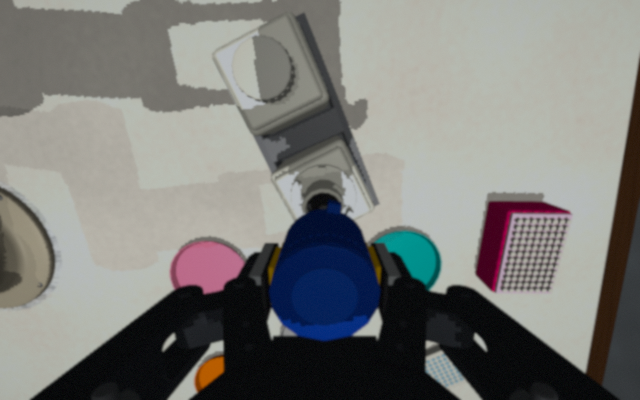

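View pics/s16.png

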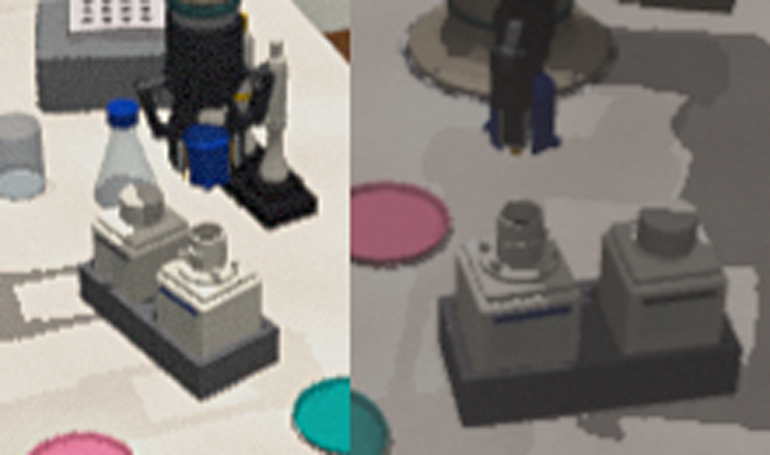

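The cap is in the jaws, the mouth is bare and the bottle is still seated upright in its well. At the grip the cap's underside was 25.5 mm above the reported TCP, so contact in the dish should come at TCP z ≈ −0.022. I'll move past the dish so the wrist camera can see it.

```bash
python3 -m pendant '[{"gripper":48,"delta_pos":[-20,-1,0],"spin":0},{"gripper":48,"delta_pos":[-55,-2,0],"spin":0},{"gripper":48,"delta_pos":[-90,-4,0],"spin":0},{"gripper":48,"delta_pos":[-125,-5,0],"spin":0},{"gripper":48,"delta_pos":[-160,-6,0],"spin":0},{"gripper":48,"delta_pos":[-195,-7,0],"spin":0},{"gripper":48,"delta_pos":[-230,-8,0],"spin":0},{"gripper":48,"delta_pos":[-265,-10,0],"spin":0},{"gripper":48,"delta_pos":[-300,-11,0],"spin":0},{"gripper":48,"delta_pos":[-330,-13,0],"spin":0},{"gripper":48,"delta_pos":[-350,-13,0],"spin":0},{"gripper":48,"delta_pos":[-354,-13,0],"spin":0},{"gripper":48,"delta_pos":[-354,-13,0],"spin":0},{"gripper":48,"delta_pos":[-354,-13,0],"spin":0}]' 30 >/dev/null; python3 st.py
python3 - <<'E'
from h import *
from rig import optics,manip
import json
m=optics.camera_model('wrist');w=optics.get_image('wrist');cv2.imwrite('pics/w17.png',w)
json.dump({k:(v.tolist() if hasattr(v,'tolist') else v) for k,v in m.items()},open('w17.json','w'))
print(proj(m,[[.48,-.2285,.01]]))
E
```

```text
t 17.0 [ 0.4693 -0.3069  0.2116] F [-0.02  0.51 -0.47] M [ 0.026  0.006 -0.045] w 0.0492 q6 -0.577 yaw -7.25
[[325.09786346 115.22589666]]
```

View pics/w17.png

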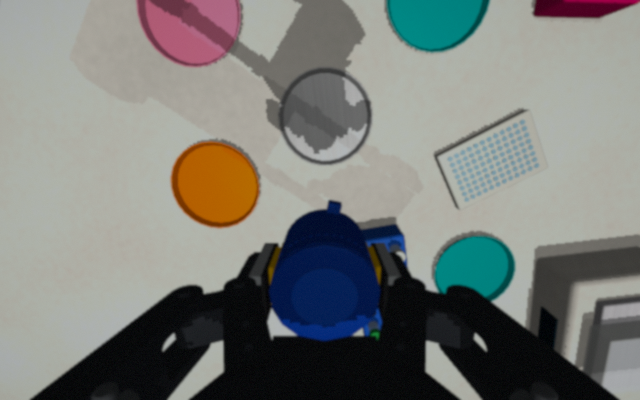

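The dish appears centred at (326,116) against a predicted (325,115), so its centre is (0.480, −0.2285). It is plain steel, with orange at (215,183) and pink at (190,20) well clear. Moving over it and down, stopping short of the floor.

```bash
python3 -m pendant '[{"gripper":48,"delta_pos":[30,0,0],"spin":0},{"gripper":48,"delta_pos":[65,0.5,10],"spin":0},{"gripper":48,"delta_pos":[79,0.7,35],"spin":0},{"gripper":48,"delta_pos":[79,0.7,70],"spin":0},{"gripper":48,"delta_pos":[79,0.7,105],"spin":0},{"gripper":48,"delta_pos":[79,0.7,140],"spin":0},{"gripper":48,"delta_pos":[79,0.7,170],"spin":0},{"gripper":48,"delta_pos":[79,0.7,195],"spin":0},{"gripper":48,"delta_pos":[79,0.7,212],"spin":0},{"gripper":48,"delta_pos":[79,0.7,218],"spin":0},{"gripper":48,"delta_pos":[79,0.7,218],"spin":0}]' 30 >/dev/null; python3 st.py
python3 - <<'E'
from h import *
from rig import optics
cv2.imwrite('pics/s18.png',cv2.resize(np.hstack([optics.get_image('side')[200:300,275:375],optics.get_image('scene')[150:250,210:310]]),None,fx=4,fy=4,interpolation=2))
E
```

```text
t 18.15 [ 0.48   -0.2288 -0.0062] F [ 0.02  0.39 -0.68] M [ 0.027 -0.007 -0.008] w 0.0495 q6 -0.45 yaw -7.21
```

View pics/s18.png

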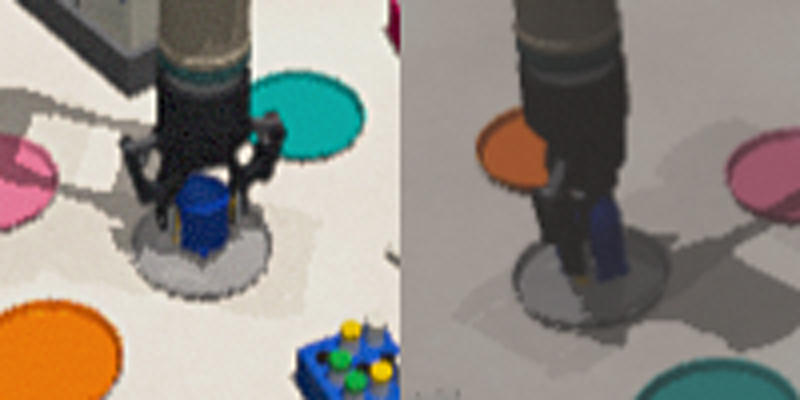

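The cap is over the middle of the dish and a little above the floor (side crop (203,225), dish (203,250)). I'll lower it in small steps while watching for contact.

```bash
python3 -m pendant '[{"gripper":48,"delta_pos":[0,0,4],"spin":0},{"gripper":48,"delta_pos":[0,0,8],"spin":0},{"gripper":48,"delta_pos":[0,0,11],"spin":0},{"gripper":48,"delta_pos":[0,0,11],"spin":0}]' 30 >/dev/null; python3 st.py
python3 -m pendant '[{"gripper":48,"delta_pos":[0,0,1],"spin":0},{"gripper":48,"delta_pos":[0,0,2],"spin":0},{"gripper":48,"delta_pos":[0,0,2],"spin":0}]' 30 >/dev/null; python3 st.py
```

```text
t 18.65 [ 0.4799 -0.2298 -0.0171] F [-0.35  0.28 -0.89] M [-0.026  0.036  0.046] w 0.0496 q6 -0.45 yaw -7.28
t 18.95 [ 0.4801 -0.2299 -0.0189] F [-0.05 -0.01 -0.09] M [-0.026  0.004 -0.051] w 0.0493 q6 -0.45 yaw -7.28
```

```bash
python3 -m pendant '[{"gripper":48,"delta_pos":[0,0,1],"spin":0},{"gripper":48,"delta_pos":[0,0,1],"spin":0}]' 30 >/dev/null; python3 st.py
python3 -m pendant '[{"gripper":48,"delta_pos":[0,0,1],"spin":0},{"gripper":48,"delta_pos":[0,0,1],"spin":0}]' 30 >/dev/null; python3 st.py
```

```text
t 19.15 [ 0.4802 -0.2299 -0.0199] F [-0.45 -0.35 -0.37] M [ 0.013  0.025 -0.03 ] w 0.0495 q6 -0.45 yaw -7.28
t 19.35 [ 0.4801 -0.2299 -0.0209] F [ 0.69  0.34 -0.84] M [0.042 0.002 0.014] w 0.0492 q6 -0.45 yaw -7.27
```

```bash
python3 -m pendant '[{"gripper":48,"delta_pos":[0,0,1],"spin":0},{"gripper":48,"delta_pos":[0,0,1],"spin":0}]' 30 >/dev/null; python3 st.py
python3 -m pendant '[{"gripper":48,"delta_pos":[0,0,0.7],"spin":0},{"gripper":48,"delta_pos":[0,0,0.7],"spin":0}]' 30 >/dev/null; python3 st.py
python3 -m pendant '[{"gripper":48,"delta_pos":[0,0,0.7],"spin":0},{"gripper":48,"delta_pos":[0,0,0.7],"spin":0}]' 30 >/dev/null; python3 st.py
```

```text
t 19.55 [ 0.4802 -0.2299 -0.0219] F [ 1.17 -1.04 -0.88] M [ 0.01  -0.083  0.026] w 0.0491 q6 -0.45 yaw -7.28
t 19.75 [ 0.4803 -0.23   -0.022 ] F [-1.25  0.88  4.65] M [0.167 0.212 0.034] w 0.0498 q6 -0.45 yaw -7.27
t 19.95 [ 0.4803 -0.23   -0.022 ] F [-2.38  0.8   9.76] M [ 0.19   0.347 -0.006] w 0.0492 q6 -0.45 yaw -7.27
```

Contact is at TCP −0.022, as predicted, with about 9 N of gentle press. That offsets the pads' rise as they open. Releasing slowly.

```bash
python3 -m pendant '[{"gripper":52,"delta_pos":[0,0,0],"spin":0},{"gripper":54,"delta_pos":[0,0,0],"spin":0},{"gripper":56,"delta_pos":[0,0,0],"spin":0}]' 20 >/dev/null; python3 st.py
python3 -m pendant '[{"gripper":58,"delta_pos":[0,0,0],"spin":0},{"gripper":60,"delta_pos":[0,0,0],"spin":0},{"gripper":62,"delta_pos":[0,0,0],"spin":0},{"gripper":65,"delta_pos":[0,0,0],"spin":0},{"gripper":68,"delta_pos":[0,0,0],"spin":0},{"gripper":70,"delta_pos":[0,0,0],"spin":0},{"gripper":70,"delta_pos":[0,0,0],"spin":0}]' 20 >/dev/null; python3 st.py; python3 look.py pics/w19.png
```

```text
t 20.25 [ 0.4801 -0.2299 -0.0235] F [-0.92 -0.1  -0.8 ] M [-0.011 -0.021 -0.032] w 0.0556 q6 -0.45 yaw -7.28
t 20.95 [ 0.4802 -0.2299 -0.0232] F [-0.57  0.09 -0.7 ] M [ 0.    -0.019  0.066] w 0.0698 q6 -0.45 yaw -7.28
20.95 [ 0.4802 -0.2299 -0.0232] F [-0.57  0.09 -0.7 ] M [ 0.    -0.019  0.066] w 0.0698 q6 -0.45
```

View pics/w19.png

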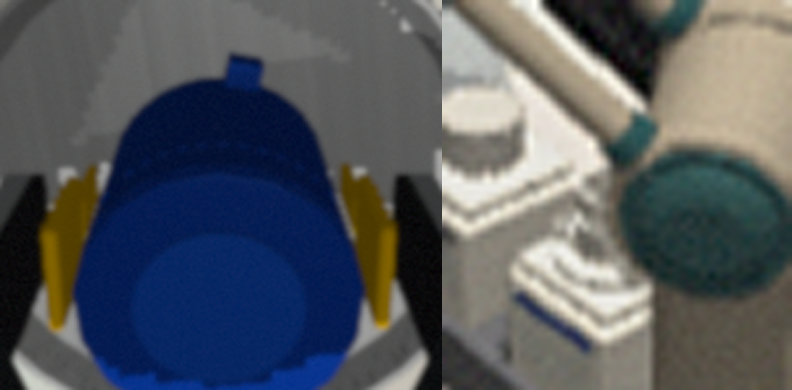

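Tabs have sprung out and the jaws are clear on both sides, with the cap upright on the dish floor. Retreating straight up.

```bash
python3 -m pendant '[{"gripper":72,"delta_pos":[0,0,-8],"spin":0},{"gripper":72,"delta_pos":[0,0,-20],"spin":0},{"gripper":72,"delta_pos":[0,0,-40],"spin":0},{"gripper":74,"delta_pos":[0,0,-70],"spin":0},{"gripper":80,"delta_pos":[0,0,-110],"spin":0},{"gripper":80,"delta_pos":[0,0,-150],"spin":0},{"gripper":80,"delta_pos":[0,0,-190],"spin":0},{"gripper":80,"delta_pos":[-40,0,-220],"spin":0},{"gripper":80,"delta_pos":[-80,0,-240],"spin":0},{"gripper":80,"delta_pos":[-80,0,-240],"spin":0},{"gripper":80,"delta_pos":[-80,0,-240],"spin":0}]' 20 >/dev/null; python3 st.py
python3 - <<'E'
from h import *
from rig import optics
cv2.imwrite('pics/w20.png',optics.get_image('wrist'))
cv2.imwrite('pics/s20.png',cv2.resize(np.hstack([optics.get_image('side')[150:290,250:370],optics.get_image('scene')[160:300,220:420]]),None,fx=2.4,fy=2.4,interpolation=2))
E
```

```text
t 22.15 [ 0.4699 -0.3098  0.2179] F [0.27 1.15 0.12] M [ 0.029 -0.01   0.046] w 0.0801 q6 -0.578 yaw -7.38
```

View pics/w20.png

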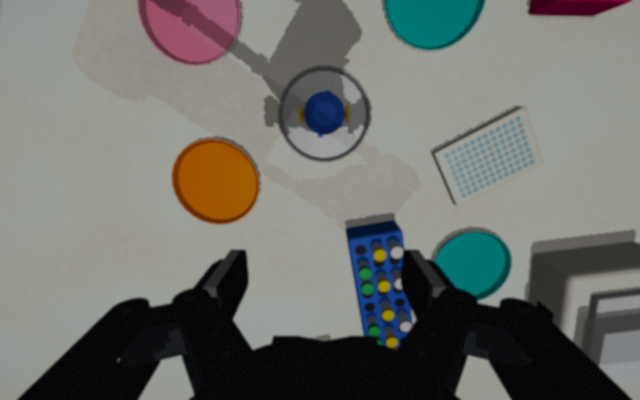

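View pics/s20.png

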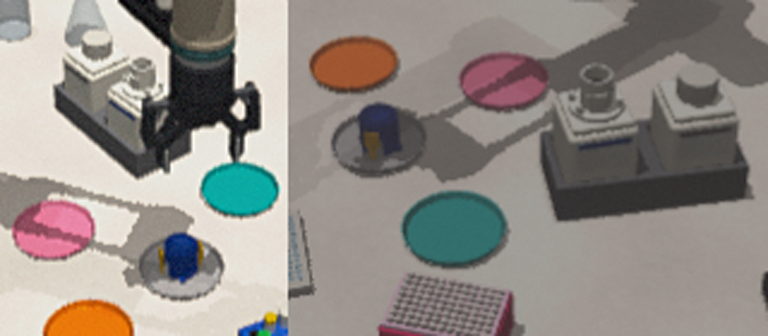

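The cap stands upright in the middle of the steel dish (wrist (325,113), dish (325,113)). The opened bottle is seated in the rack, the other items are in place, and the arm is clear. Handing in.

```bash
python3 -c "
from rig import ticket; print(ticket.sign_off())"
```

```text
the job is handed in; nothing more can be done
None
```

The bottle is open and its cap is standing flat, open side down, in the middle of the steel dish. The job was handed in at about 22 s; sign-off gives no verdict.

- **Opening:** I squeezed both tabs home at 30 N (opening about 50 mm). I then turned the cap about 66° anticlockwise until the moment rose sharply to 0.43 N m and the cap's lug met the collar block.
- **Lifting and placing:** I eased the torque slightly and lifted the cap straight off, then set it down with about 9 N of contact force.

**Last checks:** The final pictures show the cap upright and centred in the dish with its tabs out. The opened bottle is seated in its well, and nothing visible in them has moved. I did not picture the flask, beaker and pipette stand fully again at the end. The arm was clear of everything.

**What disagreed:**
- **Tool point:** The fingertips showed about 35 mm higher than the reported tool position implied, in all three views. I set the grip height from the pictures, and contact in the dish came where that predicted (−0.022 m).
- **Drag on lifting:** There was up to 5.8 N of drag in the first 5 mm. I turned the cap slightly back toward its stop, and it came free on the next small lift.

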